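# Switch on the glasshouse watering pump with its key

## Robot

A 7-joint arm with a two-finger parallel gripper is mounted at the origin on the work surface. World frame = base frame: x ahead of the robot, y to its left, z up, the work surface at z = 0. Lengths are in mm, angles in rad, forces in N, time in s.
With the tool pointing down it reaches from about 425 to 950 mm from the base axis. Payload 16.7 kg.
Tool frame: the origin (TCP) lies midway between the tips of the shut fingers; the grasp point (between the pads) lies 19 mm behind it; z points along the fingers, y is the line along which they close (so a half turn about z gives the same grasp; the last joint's range is limited). The gripper opens to 94 mm and grips with 3 to 60 N. Pads are 16 mm wide; open, the fingers measure 119 mm over their backs; the gripper's body (75 mm by 177 mm) begins 78 mm behind the grasp point.
Start: joints at [-1.288, 0.426, 0.074, 1.606, -0.034, 1.111, -0.067], TCP at [283.103, 612.721, 205.467] pointing down, gripper open.
Joint ranges: [-2.85, 2.85], [-0.5, 2.14], [-1.23, 1.37], [0.21, 2.46], [-1.02, 4.16], [0.16, 2.05], [-2.73, 2.73]. Speed limits (rad/s): [1.89, 1.89, 2.39, 2.39, 3.01, 3.01, 3.01].

## Interface

Orientations are given as a rotation vector (axis times angle).
In Python, from rig import ctrl gives the robot as it stands.
- The arm moves only by the tool carry_out, never from a script. Its argument "motion" is text: rows parted by semicolons, each of 7 numbers parted by spaces: the shift along the world's x, y, z as a fraction of full scale, then the turn, a rotation vector about the world's x, y, z as a fraction of full scale, then the opening, from 0 (shut) to 1 (fully open). A call has 1 to 5 rows; each row is the pose to reach, as a shift and turn from the pose commanded when the call began, turning the shorter way round; what a row does not reach only later rows make up. Full scale, the value 1, is 250 mm for a shift and 2 pi rad for a turn. A row lasts 1/10 s, in which the tool goes at most 50 mm and 8.59 degrees, less where a joint would pass 70% of its speed; a pose out of reach is approached as far as the arm can. A call with a number of a shift or a turn outside -1 to 1 is refused whole. A call with a gripper value outside its range is refused whole. The fingers move at their own pace and stop on an object; the grip force is fixed at half the most. Time passes only in rows, so rows that repeat a pose let the fingers close. It gives the time, the measured TCP pose, the force, the opening and the grip force at its end, in the units of the state.
- ctrl.get_state(): the state, without advancing time (a new reading comes with each control period).
- ctrl.camera(name): name is "scene" or "top" or "wrist"; returns a dict with "image" (384x512x3 uint8, blue, green, red), "fx", "fy", "cx", "cy" (pixels), "xyz" and "attitude" of the camera in the world. Camera axes: x right, y down, z forward; pixel columns grow to the right and rows downward; lengths in mm; the calibration is good to about 2 mm. A picture is of the moment at which its call begins. There is no depth.
- ctrl.sign_off(): hands the job in; it is judged then, once.
Trained networks look in the newest picture that a camera, given by its name, has taken for a name from the list of things; names that differ only in an ending like _2 or _b are one class to them, and where a whole thing is asked for, a point or a joint stands for the part that bears it (a point fixed in the world has none). Each returns a list of dicts, best first, with "p" (0 to 1); they miss things now and then, are a little off and sometimes report something else, mostly with a low value. They report only what shows in the picture. A call takes as long as a camera call. They do not tell look-alikes from the thing itself.
- ctrl.look_for(camera, query): "pixel" ([row, column] in pixels, amid what is visible of it).
The state is a dict: "clock": time; "q": joint angles; "qvel": joint speeds; "effort": joint torques, N m; "tool_pos": TCP position; "tool_rot": TCP orientation; "wrist_force": force on the tool from outside, world axes, zero at the start; "ft_torque": the same for the moment, N m; "finger_gap": finger opening in mm; "finger_force": force on a finger pad.
Only numpy, scipy, OpenCV 4.12 (cv2) and the standard library are available. Lean on these libraries where they do the work, as an engineer would, in place of code of your own. Each camera call takes 0.05 s, during which the arm holds its last target. There are 200 camera calls.

## Task

Switch the watering pump on: take the yellow key out of the red key stand, push it fully home into the key switch on the tilted grey box, and then turn it clockwise until it stops. Let go and leave the key there, fully home; leave the blue key, the tube rack and the bottle where they are.

Things in the scene. Friction and masses are not known exactly. Their poses are not given: they have to be found in the camera images.
- key_yellow: the key to use, 72 mm long, 70 g: yellow flat bow, steel collar and blade. It starts upright in either slot of the stand. Origin at the centre of the blade's tip; z up the key to the bow, x along its width, y across its thickness; a half turn about z is the same. Blade 16 (x) by 9 mm (y), 28 mm long, its last 12 mm tapered and rounded; collar 30 mm across at z = 28 to 32 mm
- key_yellow_bow (a point): middle of the yellow key's bow, where to grip it: 54 mm above the blade's tip, axes as the key's. The bow is 36 mm (x) by 12 mm (y) and spans z = 32 to 72 mm above the tip
- key_blue: bystander: a key of the same shape with a blue bow, in the other slot of the stand; leave it there
- stand: fixed red key stand, a block 66 mm (x) by 150 mm (y) by 36 mm high; origin at the centre of its underside. Two slots in its top, 36 mm either side of the centre along y, each 32 mm deep, long side along the stand's y
- console: fixed grey switch box, 170 by 200 by 60 mm, tilted 30 degrees so that its panel faces up and towards its own -x (the robot). Origin on the table under the switch's mouth, z up. Its back edge is 145 mm high. A red mark shows where the switch's white mark points when off, a green one when on; two lamps 8 mm high near the upper edge
- switch_mouth (a point): centre of the key slot's mouth, in the face of the round steel switch (48 mm across, 12 mm proud of the panel, 113 mm above the table). z points out of it, 30 degrees from vertical; x along the slot's long side, to the white mark; it turns with the switch. Slot 18.5 (x) by 11.5 mm (y), 36 mm deep, 3 mm chamfer. Fully home: the key's collar rests on this face
- key_yellow_seat (a point): underside of the yellow key's collar, on its axis, 28 mm above the blade's tip; axes as the key's. It meets switch_mouth when the key is fully home
- switch (a joint): angle of the switch cylinder in rad, growing clockwise as seen looking onto the panel: 0 off, 1.25 (72 degrees) on, at its stop. It starts somewhere from 0 to 0.3 and stays where it is left
- tube_rack: bystander: loose blue rack 100 by 120 by 40 mm with clear sample tubes with green caps, 120 mm high in all; origin at the centre of its underside
- bottle: bystander: loose amber sample bottle with a white cap, 52 mm across, 110 mm high; origin at the centre of its underside
There are look-alikes about, which are no part of the job. Leave any turquoise look-alike of the key_yellow alone.

How it is judged (in metres and radians):
On the way:
1. the yellow key is fully home in the key switch (collar within 5 mm of the cylinder's face, key in line with the switch to 0.15 rad) while the switch is still nearer off (below 0.55 rad) (distance between key_yellow_seat and switch_mouth below 0.005 m and angle between the z axis of key_yellow and the z axis of switch_mouth, either way round below 0.15 rad and value of joint switch below 0.55 rad), for 0.1 s.
At the end, for the whole second after the job is handed in: the switch stands on (beyond 1.1 rad of its 1.25), the yellow key at rest and fully home in it (collar within 5 mm of the cylinder's face, in line to 0.15 rad); the blue key is upright in its slot (within 15 mm), the tube rack and the bottle within 30 mm of where they stood, the bottle upright (value of joint switch above 1.1 rad and distance between key_yellow_seat and switch_mouth below 0.005 m and angle between the z axis of key_yellow and the z axis of switch_mouth, either way round below 0.15 rad and linear speed of key_yellow below 0.02 m/s and distance of key_blue from where it was at the start of the episode below 0.015 m and angle between key_blue's own z axis and vertical below 0.25 rad and distance of each of tube_rack, bottle from where it was at the start of the episode below 0.03 m and angle between bottle's own z axis and vertical below 0.3 rad); the robot touches nothing.
It fails at once if the blue key is pulled out or moved by more than 20 mm (distance of key_blue from where it was at the start of the episode above 0.02 m).
It fails at once if the bottle is tipped over or moved by more than 40 mm (angle between bottle's own z axis and vertical above 0.5 rad or distance of bottle from where it was at the start of the episode above 0.04 m).
It fails at once if the tube rack is moved by more than 40 mm or tipped (distance of tube_rack from where it was at the start of the episode above 0.04 m or angle between tube_rack's own z axis and vertical above 0.4 rad).
It also fails if it takes over 45 s, if anything falls off the work surface, if the arm or the gripper's body presses on something with over 40 N, if the wrist force passes 120 N, or if a joint passes its speed limit or range.

## Working session

There is one attempt and no reset: what is moved stays moved. The work goes in short steps, Python scripts to look and compute and a tool call to move; the robot and the scene stay as the last step left them, time stands still between calls to the robot, and variables do not carry over. Pictures are saved under pics/ and viewed, at most 10 in all, crops included, and the job is handed in when it is done.

Besides the shell and the picture viewer there is one more tool, called after "Request:" in YAML: its name, and indented under it one key for each argument. carry_out: Moves the arm, as the interface text tells. Its arguments: {"type":"object","properties":{"motion":{"type":"string"}},"required":["motion"]}

```bash
mkdir -p pics; ls
cat > h.py <<'E'
import numpy as np, cv2
from scipy.spatial.transform import Rotation as R
from rig import ctrl
def Rm(a):
    a=np.array(a,float)
    return a if a.shape==(3,3) else (R.from_rotvec(a).as_matrix() if a.size==3 else R.from_quat(a).as_matrix())
def ray(c,px):
    r,k=px
    d=Rm(c['attitude'])@np.array([(k-c['cx'])/c['fx'],(r-c['cy'])/c['fy'],1]); return np.array(c['xyz'],float),d/np.linalg.norm(d)
def atz(c,px,z):
    o,d=ray(c,px); return o+d*(z-o[2])/d[2]
def tri(obs):
    A=np.zeros((3,3));b=np.zeros(3)
    for c,px in obs:
        o,d=ray(c,px);P=np.eye(3)-np.outer(d,d);A+=P;b+=P@o
    x=np.linalg.solve(A,b)
    return x,[float(np.linalg.norm(np.cross(x-ray(c,p)[0],ray(c,p)[1]))) for c,p in obs]
def proj(c,X):
    p=Rm(c['attitude']).T@(np.array(X,float)-np.array(c['xyz'],float)); return np.array([c['fy']*p[1]/p[2]+c['cy'],c['fx']*p[0]/p[2]+c['cx']])
E
python3 - <<'E'
from h import *
np.set_printoptions(precision=2,suppress=True)
C={}
for n in ['scene','top']:
    c=ctrl.camera(n);C[n]=c;cv2.imwrite(f'pics/{n}0.png',c['image'])
    print(n,c['fx'],c['cx'],c['cy'],c['xyz'],c['attitude'])
    for q in ['key_yellow','key_yellow_bow','key_blue','stand','console','switch_mouth','tube_rack','bottle']:
        print(q,[(np.round(d['pixel']).tolist(),round(d['p'],2)) for d in ctrl.look_for(n,q)])
s=ctrl.get_state();print(s)
E
```

```text
pics
scene 406.47172667622425 258.75082560473214 190.07075247178068 [1416.45  -66.83  826.01] [-1.82 -1.6   0.74]
key_yellow [([230.0, 323.0], 0.67), ([195.0, 332.0], 0.6)]
key_yellow_bow [([195.0, 332.0], 0.63), ([228.0, 320.0], 0.49)]
key_blue [([192.0, 301.0], 0.49)]
stand [([209.0, 315.0], 0.69)]
console [([217.0, 185.0], 0.91), ([196.0, 332.0], 0.59), ([191.0, 301.0], 0.28)]
switch_mouth [([188.0, 186.0], 0.52), ([201.0, 85.0], 0.49), ([207.0, 318.0], 0.34)]
tube_rack [([176.0, 408.0], 0.77)]
bottle [([202.0, 86.0], 0.8)]
top 402.0434881320437 260.29392759033425 191.4482654763085 [ 281.34   15.71 1502.87] [-2.09  2.14 -0.22]
key_yellow [([188.0, 202.0], 0.49)]
key_yellow_bow [([190.0, 206.0], 0.41)]
key_blue [([192.0, 222.0], 0.54)]
stand [([192.0, 217.0], 0.8), ([207.0, 139.0], 0.4)]
console [([186.0, 312.0], 0.84)]
switch_mouth [([188.0, 314.0], 0.62)]
tube_rack []
bottle [([207.0, 388.0], 0.74)]
{'clock': 0.9, 'q': array([-1.29,  0.43,  0.07,  1.61, -0.03,  1.11, -0.07]), 'qvel': array([ 0., -0.,  0.,  0., -0.,  0., -0.]), 'effort': array([  0.  , -93.55,   3.66, -45.45,  -0.05,   0.01,   0.  ]), 'tool_pos': array([283.09, 612.72, 205.48]), 'tool_rot': array([-0.67, -3.07,  0.  ]), 'wrist_force': array([-0.67,  0.46,  0.03]), 'ft_torque': array([-0.  , -0.04,  0.02]), 'finger_force': 0.0, 'finger_gap': 94.10986432480244}
```

Run:
```python
import cv2,numpy as np
a=cv2.imread('pics/scene0.png');b=cv2.imread('pics/top0.png')
A=cv2.resize(a[140:290,40:440],None,fx=2,fy=2,interpolation=cv2.INTER_CUBIC)
B=cv2.resize(b[120:260,100:420],None,fx=2.0,fy=2.0,interpolation=cv2.INTER_CUBIC)
B=cv2.copyMakeBorder(B,0,0,0,800-640,cv2.BORDER_CONSTANT)
cv2.imwrite('pics/both.png',np.vstack([A,B]))
```

```text
(no output)
```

View pics/both.png

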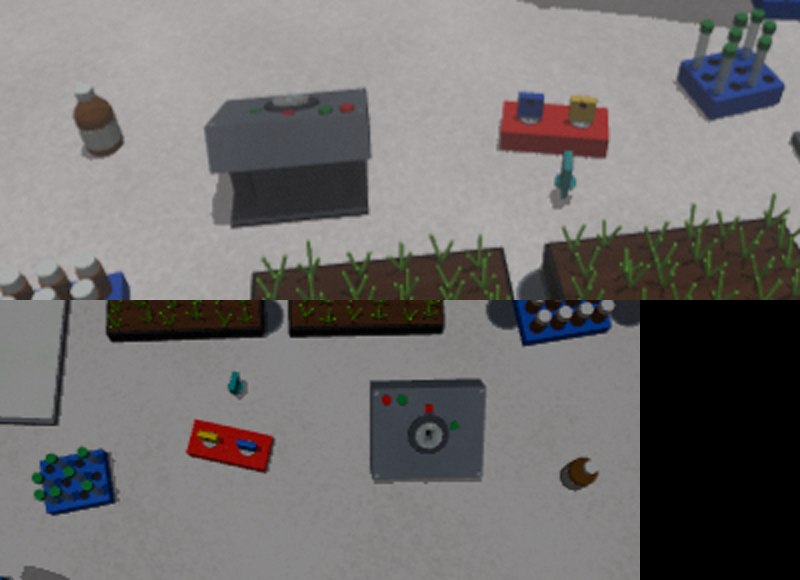

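Run:
```python
from h import *
np.set_printoptions(precision=1,suppress=True)
s=ctrl.camera('scene');t=ctrl.camera('top')
print(Rm(t['attitude']))
for n,a,b in [('yel',(195,332),(189,203.5)),('blue',(192,301),(192.5,223)),('mouth',(188.5,186),(188,314)),('bottle',(202,86),(207,388))]:
    print(n,tri([(s,a),(t,b)]))
w=ctrl.camera('wrist');cv2.imwrite('pics/w0.png',w['image'])
st=ctrl.get_state();M=Rm(st['tool_rot']);print('tool',M,'cam in tool',M.T@(np.array(w['xyz'])-st['tool_pos']),M.T@Rm(w['attitude']),w['fx'])
print('stand',atz(t,(192,217),36),'rack',atz(t,(210,137),60))
# colour masks
hsv=cv2.cvtColor(t['image'],cv2.COLOR_BGR2HSV)
def m(lo,hi,c=slice(None)): return cv2.inRange(hsv,np.array(lo),np.array(hi))
k=m((22,120,90),(35,255,255)); ys,xs=np.nonzero(k[170:200,190:235]);print('yellow px',ys+170,xs+190)
```

```text
[[-0.  -1.   0.2]
 [-1.   0.  -0. ]
 [-0.  -0.2 -1. ]]
yel (array([603.2, 221.7,  55.5]), [0.42704130091014786, 0.4270413009101091])
blue (array([585.9, 143. ,  61.8]), [5.867538852995829, 5.867538852995798])
mouth (array([ 584.8, -177.5,  111.7]), [0.6700673088371265, 0.6700673088371201])
bottle (array([ 523.3, -463.3,   40.6]), [6.1334552895588015, 6.133455289558986])
tool [[-0.9  0.4 -0. ]
 [ 0.4  0.9  0. ]
 [ 0.  -0.  -1. ]] cam in tool [  73.1    0.8 -179.3] [[ 0.  -1.  -0.3]
 [ 1.   0.   0. ]
 [-0.  -0.3  1. ]] 273.0817296017894
stand [594.8 173.6  36. ] rack [529.7 462.   60. ]
yellow px [186 186 186 186 186 187 187 187 187 187 187 187 187 187 188 188 188 188
 188 188 188 188 189 189 189] [200 201 202 203 205 199 200 201 202 203 204 205 206 207 201 202 203 204
 205 206 207 208 205 206 207]
```

Request:
carry_out:
  motion: "0.64 -0.78 0 0 0 -0.108 0.6;0.64 -0.78 0 0 0 -0.108 0.6;0.64 -0.78 0 0 0 -0.108 0.6;0.64 -0.78 0 0 0 -0.108 0.6;0.64 -0.78 0 0 0 -0.108 0.6"

```text
clock: 1.55
tool_pos: [442.7, 417.8, 205.7]
tool_rot: [-1.665, -2.664, -0.001]
wrist_force: [1.3, 0.2, 0.4]
finger_gap: 58.2
finger_force: 0.0
```

Request:
carry_out:
  motion: "0.64 -0.78 0 0 0 -0.107 0.6;0.64 -0.78 0 0 0 -0.107 0.6;0.64 -0.78 0 0 0 -0.107 0.6;0.64 -0.78 0 0 0 -0.107 0.6;0.64 -0.78 0 0 0 -0.107 0.6"

```text
clock: 2.05
tool_pos: [601.3, 224.6, 205.8]
tool_rot: [-2.45, -1.966, -0.001]
wrist_force: [0.7, 1.2, 0.4]
finger_gap: 56.4
finger_force: 0.0
```

```bash
cat > look.py <<'E'
from h import *
import sys
np.set_printoptions(precision=2,suppress=True)
w=ctrl.camera('wrist');n=sys.argv[1];cv2.imwrite(f'pics/{n}.png',w['image']);np.save(f'pics/{n}.npy',w,allow_pickle=True)
s=ctrl.get_state();print(s['clock'],s['q'],s['tool_pos'],Rm(s['tool_rot']).T.tolist(),s['wrist_force'],s['finger_gap'],s['finger_force'])
for q in sys.argv[2:]: print(q,[(np.round(d['pixel'],1).tolist(),round(d['p'],2)) for d in ctrl.look_for('wrist',q)])
E
python3 look.py w1 key_yellow_bow key_blue
```

```text
2.1 [-0.82  0.4   0.5   1.7  -0.21  1.09 -0.48] [605.92 216.2  206.14] [[0.227103622065269, 0.9738682997593742, -0.0021164991427313792], [0.9738659258748972, -0.22709526274860228, 0.00359166493044977], [0.0030171616901967144, -0.0028768665121994656, -0.9999913101494463]] [ 0.24 -8.2  -0.18] 56.5112848679132 0.0
key_yellow_bow [([202.3, 343.4], 0.93), ([181.3, 255.9], 0.82)]
key_blue [([233.9, 253.3], 0.57)]
```

View pics/w1.png

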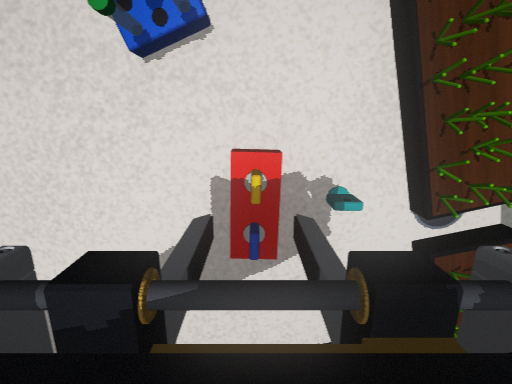

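```bash
cat > blob.py <<'E'
from h import *
import sys
np.set_printoptions(precision=1,suppress=True)
def blob(im,lo=(20,120,60),hi=(35,255,255),box=None):
    k=cv2.inRange(cv2.cvtColor(im,cv2.COLOR_BGR2HSV),np.array(lo),np.array(hi))
    if box: 
        z=np.zeros_like(k);r0,r1,c0,c1=box;z[r0:r1,c0:c1]=k[r0:r1,c0:c1];k=z
    n,l,st,ce=cv2.connectedComponentsWithStats(k)
    i=1+np.argmax(st[1:,4]);ys,xs=np.nonzero(l==i);return st[i],ce[i][::-1],ys,xs
if __name__=='__main__':
  for n in sys.argv[1:]:
    w=np.load(f'pics/{n}.npy',allow_pickle=True).item()
    st,ce,ys,xs=blob(w['image'],box=(100,265,200,310))
    print(n,st,ce,'cam',w['xyz'])
    for r in range(ys.min(),ys.max()+1,2):
        c=xs[ys==r];
        if len(c): print(r,c.min(),c.max(),w['image'][r,int(c.mean())],atz(w,(r,(c.min()+c.max())/2),80)[:2])
E
python3 blob.py w1; python3 -c "
from rig import ctrl;print(ctrl.get_state())"
```

```text
w1 [251 171  10  33 273] [188.  255.5] cam [616.6 296.3 385.2]
171 253 254 [36 79 99] [605.4 241.5]
173 255 259 [ 36  78 102] [608.7 238.4]
175 252 260 [ 34 145 180] [607.1 236.4]
177 252 260 [ 39 188 216] [606.6 234.2]
179 251 260 [ 42 190 219] [605.6 232. ]
181 251 260 [ 39 187 217] [605.1 229.7]
183 251 260 [ 39 188 217] [604.6 227.4]
185 251 260 [ 39 187 217] [604.1 225.1]
187 251 260 [ 33 156 185] [603.6 222.8]
189 251 260 [ 29 110 142] [603.1 220.5]
191 251 260 [ 32 113 143] [602.6 218.2]
193 252 259 [ 30 114 143] [602.1 215.8]
195 252 259 [ 31 111 143] [601.6 213.5]
197 252 259 [ 24 107 137] [601.  211.1]
199 251 259 [ 23 108 137] [600.  208.9]
201 251 259 [ 25 109 138] [599.4 206.5]
203 252 258 [ 23  97 125] [598.9 204.2]
{'clock': 2.2, 'q': array([-0.8269785 ,  0.40281566,  0.49446582,  1.70569953, -0.21029296,
        1.08598563, -0.48641837]), 'qvel': array([-0.04897888, -0.0122148 , -0.05969517,  0.01378587, -0.00361758,
       -0.00048764, -0.0075225 ]), 'effort': array([ 4.77556631e+00, -8.19809604e+01,  1.48519403e+01, -4.44310427e+01,
        2.07516951e-01, -7.75895384e-02,  1.76688214e-01]), 'tool_pos': array([602.12265167, 222.47244452, 205.54540645]), 'tool_rot': array([ 2.44977498e+00,  1.96454815e+00, -1.93641550e-04]), 'wrist_force': array([-0.07749765,  1.29797831, -0.20101312]), 'ft_torque': array([0.01481452, 0.08459181, 0.00803704]), 'finger_force': 0.0, 'finger_gap': 56.483524651601634}
```

Request:
carry_out:
  motion: "0 0 -0.28 0 0 0 0.6;0 0 -0.28 0 0 0 0.6;0 0 -0.28 0 0 0 0.6;0 0 -0.28 0 0 0 0.6"

```text
clock: 2.6
tool_pos: [600.2, 226.9, 136.1]
tool_rot: [-2.444, -1.974, -0.0]
wrist_force: [0.4, -0.2, 0.2]
finger_gap: 56.2
finger_force: 0.0
```

```bash
python3 look.py w2 key_yellow_bow; python3 blob.py w2
```

```text
2.65 [-0.81  0.47  0.46  1.77 -0.25  0.96 -0.45] [600.75 226.95 136.86] [[0.21050646050242372, 0.9775918229122992, 0.0011215443591833761], [0.9775916630518101, -0.21050761966082387, 0.0010403827807645527], [0.0012531633325699025, 0.0008774051185340382, -0.9999988298702756]] [ 0.37 -0.15 -0.52] 56.468641203957986 0.0
key_yellow_bow [([225.0, 366.2], 0.95), ([199.4, 258.5], 0.64), ([216.5, 248.8], 0.51)]
w2 [252 184  13  44 472] [207.4 257.7] cam [615.1 298.7 315.5]
184 254 254 [29 70 91] [604.6 244.8]
186 255 260 [29 70 93] [607.3 242.4]
188 253 262 [24 70 90] [606.9 240.6]
190 253 260 [24 70 93] [605.7 239. ]
192 253 263 [ 28 106 134] [606.6 236.9]
194 253 264 [ 25  98 128] [606.7 235. ]
196 252 264 [ 26 103 133] [605.8 233.3]
198 252 264 [ 23 102 131] [605.5 231.4]
200 252 264 [ 21 103 132] [605.1 229.6]
202 252 264 [ 24 104 132] [604.7 227.8]
204 252 264 [ 20 100 129] [604.3 225.9]
206 252 264 [ 20 103 133] [603.9 224.1]
208 252 264 [ 20 102 131] [603.5 222.2]
210 252 263 [ 20 102 131] [602.7 220.4]
212 252 263 [ 20 102 130] [602.3 218.6]
214 252 263 [ 19 102 130] [601.9 216.7]
216 252 263 [ 20 104 133] [601.5 214.8]
218 252 263 [ 18 101 130] [601.1 212.9]
220 252 263 [ 14  98 128] [600.7 211. ]
222 252 262 [ 15 100 128] [599.9 209.2]
224 252 262 [ 19 101 129] [599.5 207.3]
226 253 262 [ 18 102 130] [599.5 205.3]
```

View pics/w2.png

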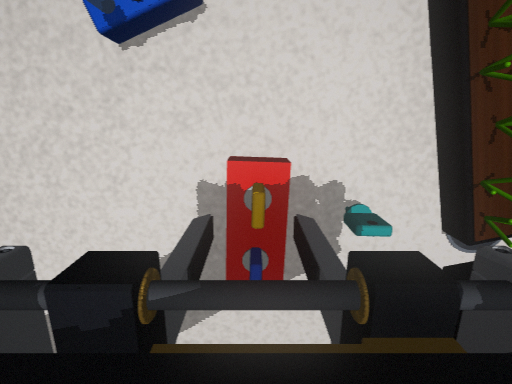

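Request:
carry_out:
  motion: "0 -0.004 -0.1 0 0 0 0.6;0 -0.004 -0.2 0 0 0 0.6;0 -0.004 -0.28 0 0 0 0.6;0 -0.004 -0.33 0 0 0 0.6;0 -0.004 -0.33 0 0 0 0.6"

```text
clock: 3.2
tool_pos: [600.0, 225.3, 52.5]
tool_rot: [-2.444, -1.973, 0.001]
wrist_force: [-0.2, -0.2, -0.7]
finger_gap: 56.2
finger_force: 0.0
```

Request:
carry_out:
  motion: "0 0 -0.028 0 0 0 0.5;0 0 -0.028 0 0 0 0.5;0 0 -0.028 0 0 0 0.5;0 0 -0.028 0 0 0 0.5"

```text
clock: 3.6
tool_pos: [600.6, 225.3, 46.6]
tool_rot: [2.445, 1.973, 0.001]
wrist_force: [0.2, -0.1, 0.6]
finger_gap: 47.2
finger_force: 0.0
```

Request:
carry_out:
  motion: "0.01 -0.014 0 0 0 0 0.5;0.01 -0.014 0 0 0 0 0.5;0.01 -0.014 0 0 0 0 0.5;0.01 -0.014 0 0 0 0 0;0.01 -0.014 0 0 0 0 0"

```text
clock: 4.1
tool_pos: [602.7, 221.7, 46.0]
tool_rot: [-2.445, -1.973, 0.0]
wrist_force: [-0.3, -0.0, -0.4]
finger_gap: 34.3
finger_force: 0.0
```

Request:
carry_out:
  motion: "0 0 0 0 0 0 0;0 0 0 0 0 0 0;0 0 0 0 0 0 0;0 0 0 0 0 0 0"

```text
clock: 4.5
tool_pos: [602.9, 221.7, 46.0]
tool_rot: [2.445, 1.973, 0.0]
wrist_force: [0.1, 0.4, -0.4]
finger_gap: 11.7
finger_force: 30.0
```

Request:
carry_out:
  motion: "0 0 0.05 0 0 0 0;0 0 0.2 0 0 0 0;0 0 0.4 0 0 0 0;0 0 0.6 0 0 0 0;0 0 0.68 0 0 0 0"

```text
clock: 5.0
tool_pos: [604.2, 221.9, 221.1]
tool_rot: [2.445, 1.972, 0.008]
wrist_force: [-0.1, 0.4, -1.4]
finger_gap: 11.6
finger_force: 30.0
```

```bash
python3 look.py w3 key_blue
python3 - <<'E'
from h import *
np.set_printoptions(precision=1,suppress=True)
for n in ['top','scene']:
  c=ctrl.camera(n); im=c['image']
  p=np.round(proj(c,[585,-177,113])).astype(int);r,k=p
  print(n,p)
  cr=im[max(r-40,0):r+40,k-50:k+50]
  cv2.imwrite(f'pics/sw_{n}.png',cv2.resize(cr,None,fx=4,fy=4,interpolation=cv2.INTER_CUBIC)); np.save(f'pics/sw_{n}.npy',c,allow_pickle=True)
a=cv2.imread('pics/sw_top.png');b=cv2.imread('pics/sw_scene.png');cv2.imwrite('pics/sw.png',np.hstack([a,b]))
E
```

```text
5.05 [-0.83  0.39  0.5   1.69 -0.21  1.11 -0.48] [604.8  222.14 222.49] [[0.21178016711308634, 0.9773051511046507, 0.004878774627882982], [0.9772992323860887, -0.21180398534760592, 0.005028137670495004], [0.005947368755636503, 0.0037031628626897277, -0.999975457393679]] [1.27 0.01 2.02] 11.829111546400863 29.9984872341156
key_blue []
top [188 314]
scene [188 186]
```

View pics/sw.png

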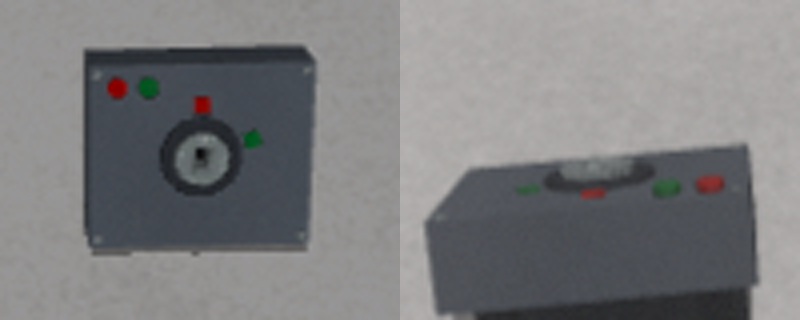

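Request:
carry_out:
  motion: "-0.12 -0.78 0.08 0 0 0.117 0;-0.12 -0.78 0.08 0 0 0.117 0;-0.12 -0.78 0.08 0 0 0.117 0;-0.12 -0.78 0.08 0 0 0.117 0;-0.12 -0.78 0.08 0 0 0.117 0"

```text
clock: 5.7
tool_pos: [571.2, 19.7, 235.4]
tool_rot: [-1.575, -2.718, 0.003]
wrist_force: [-0.7, 0.4, -0.8]
finger_gap: 11.5
finger_force: 30.0
```

Request:
carry_out:
  motion: "-0.15 -0.78 0 0 0 0.117 0;-0.15 -0.78 0 0 0 0.117 0;-0.15 -0.78 0 0 0 0.117 0;-0.15 -0.78 0 0 0 0.117 0;-0.15 -0.78 0 0 0 0.117 0"

```text
clock: 6.2
tool_pos: [533.1, -172.1, 234.5]
tool_rot: [-0.565, -3.088, 0.002]
wrist_force: [-0.8, 0.7, -1.3]
finger_gap: 11.9
finger_force: 30.0
```

Request:
carry_out:
  motion: "0 0 0 0 0 0.05 0;0 0 0 0 0 0.05 0;0 0 0 0 0 0.05 0;0 0 0 0 0 0.05 0"

```text
clock: 6.6
tool_pos: [534.7, -168.2, 234.9]
tool_rot: [-0.083, -3.139, -0.0]
wrist_force: [-0.0, -0.4, -1.2]
finger_gap: 12.2
finger_force: 30.0
```

Request:
carry_out:
  motion: "0 0 0 0 -0.0833 0 0;0 0 0 0 -0.0833 0 0;0 0 0 0 -0.0833 0 0;0 0 0 0 -0.0833 0 0;0 0 0 0 -0.0833 0 0"

```text
clock: 7.1
tool_pos: [532.8, -168.1, 234.7]
tool_rot: [0.071, 2.617, 0.02]
wrist_force: [0.0, 0.4, -0.9]
finger_gap: 12.1
finger_force: 30.0
```

```bash
python3 look.py w4 switch_mouth key_yellow_bow
```

```text
7.15 [-0.13 -0.06  0.4   2.24 -0.26  0.47  1.99] [ 534.23 -167.98  235.56] [[-0.8656385426129175, 0.05276381410128628, -0.49788140501977884], [0.04536741030578573, 0.9986067437685905, 0.02695124082559591], [0.49860977891045277, 0.0007424428447252163, -0.866826243922905]] [ 0.83  0.31 -0.53] 11.763267930399245 29.998467564582825
switch_mouth [([167.6, 244.3], 0.86)]
key_yellow_bow [([191.8, 464.7], 0.95), ([236.7, 251.2], 0.89)]
```

View pics/w4.png

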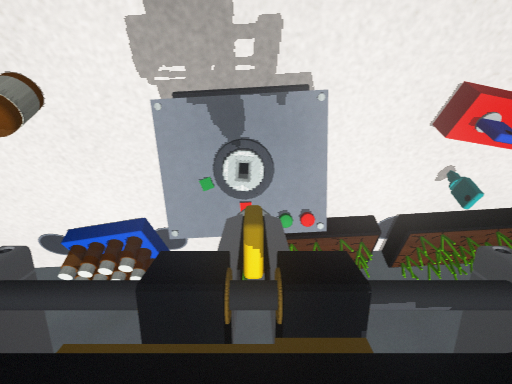

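Run:
```python
from h import *
np.set_printoptions(precision=3,suppress=True)
w=np.load('pics/w4.npy',allow_pickle=True).item();im=w['image']
s=ctrl.get_state();print(s['tool_pos'],Rm(s['tool_rot']))
print(w['xyz'],w['attitude'])
t=np.load('pics/sw_top.npy',allow_pickle=True).item();c=np.load('pics/sw_scene.npy',allow_pickle=True).item()
x,e=tri([(w,(170,243)),(t,(187.5,314.5)),(c,(187,187))]);print('mouth',x,e, 'w+t',tri([(w,(170,243)),(t,(187.5,314.5))]))
cr=im[80:245,145:340];cv2.imwrite('pics/w4c.png',cv2.resize(cr,None,fx=3.6,fy=3.6,interpolation=cv2.INTER_LANCZOS4))
```

```text
[ 535.996 -167.995  236.273] [[-0.866  0.043  0.499]
 [ 0.05   0.999  0.   ]
 [-0.498  0.025 -0.867]]
[ 380.191 -163.292  353.92 ] [1.818 1.717 0.731]
mouth [ 583.736 -176.881  114.836] [1.7830304370831738, 3.3730242383201556, 3.2034285799946973] w+t (array([ 586.973, -179.062,  108.783]), [1.4032345968049469, 1.4032345968049185])
```

View pics/w4c.png

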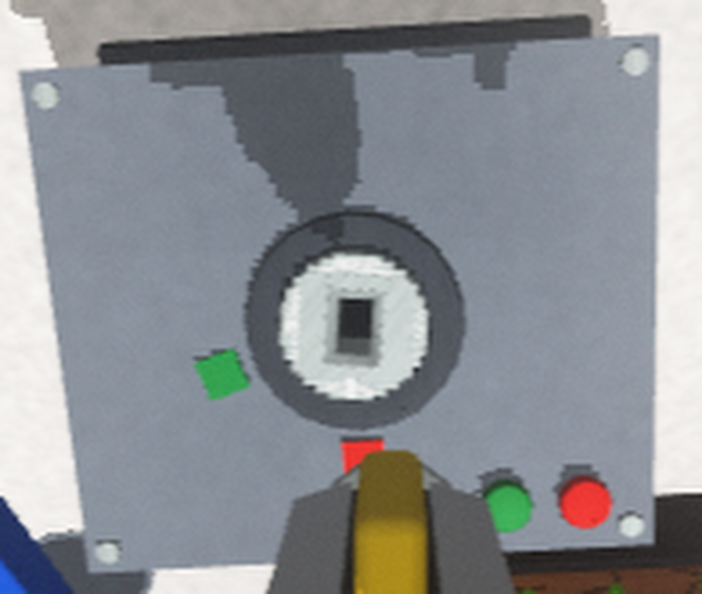

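Request:
carry_out:
  motion: "0.224 -0.008 -0.148 0 0 0 0;0.224 -0.008 -0.148 0 0 0 0;0.224 -0.008 -0.148 0 0 0 0;0.224 -0.008 -0.148 0 0 0 0;0.224 -0.008 -0.148 0 0 0 0"

```text
clock: 7.75
tool_pos: [591.1, -170.4, 199.4]
tool_rot: [0.065, 2.618, 0.017]
wrist_force: [-0.3, -0.5, -0.6]
finger_gap: 12.1
finger_force: 30.0
```

```bash
python3 look.py w5 switch_mouth
python3 - <<'E'
import cv2
im=cv2.imread('pics/w5.png');cv2.imwrite('pics/w5c.png',cv2.resize(im[30:230,150:350],None,fx=3,fy=3,interpolation=cv2.INTER_LANCZOS4))
E
```

```text
7.8 [-0.14  0.11  0.42  2.18 -0.48  0.39  2.19] [ 591.08 -170.44  199.64] [[-0.864845498125169, 0.049603512792159646, -0.49958158081669346], [0.04293014929862643, 0.9987689870892873, 0.024849803014039634], [0.5001992269624435, 4.4128414684978245e-05, -0.8659103483611088]] [ 0.51  0.01 -0.99] 11.890722909134173 29.998413026332855
switch_mouth [([145.8, 243.1], 0.93)]
```

View pics/w5c.png

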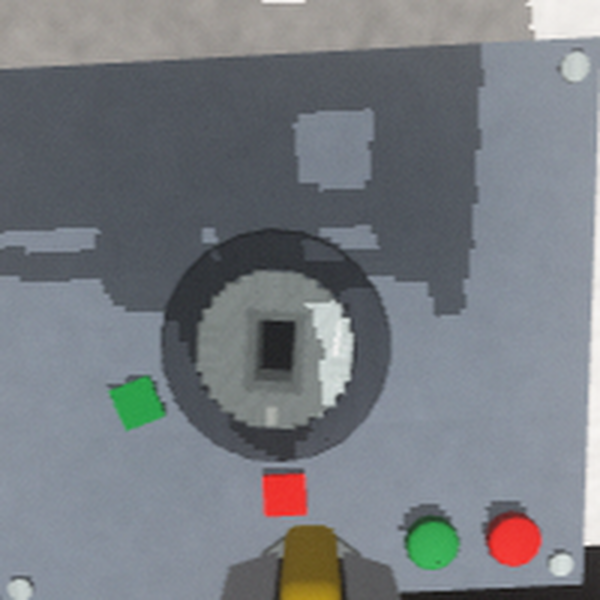

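Run:
```python
from h import *
np.set_printoptions(precision=3,suppress=True)
w4=np.load('pics/w4.npy',allow_pickle=True).item();w5=np.load('pics/w5.npy',allow_pickle=True).item()
t=np.load('pics/sw_top.npy',allow_pickle=True).item();sc=np.load('pics/sw_scene.npy',allow_pickle=True).item()
f=lambda x,y:((y+.5)/3-.5+30,(x+.5)/3-.5+150)
g=lambda x,y:((y+.5)/3.6-.5+80,(x+.5)/3.6-.5+145)
for n,o in [('w4w5',[(w4,g(353.5,327.5)),(w5,f(274.5,346))]),('+top',[(w4,g(353.5,327.5)),(w5,f(274.5,346)),(t,(187.5,314.5))]),('+scene',[(w5,f(274.5,346)),(sc,(187,187)),(t,(187.5,314.5))])]: print(n,tri(o))
print('screws',[tri([(w4,g(*a)),(w5,f(*b))]) for a,b in [((635,62),(575,66)),((631,524),(561,563)),((107,551),(20,588))]])
nrm=np.array([-.5,0,.866025]);M=np.array([585.,-177.5,113])
def pl(c,px,h=0):
    o,d=ray(c,px);return o+d*((nrm@(M+nrm*h-o))/(nrm@d))
u=np.array([.866025,0,.5]);v=np.array([0,1,0])
def ang(p,c): q=p-c;return np.degrees(np.arctan2(-(q@v),q@u))  # clockwise from upslope
for C,fn,pts in [(w5,f,dict(disc=(275,349),slot=(274.5,346),white=(271.5,415),red=(285,495),green=(137,402),s1=(575,66),s2=(561,563),s3=(20,588))),(w4,g,dict(disc=(354.5,325.5),slot=(353.5,327.5),green=(222,374),s1=(635,62),s2=(631,524),s3=(107,551),s0=(45,96)))]:
    P={k:pl(C,fn(*x),0 if k in('disc','slot','white') else -12) for k,x in pts.items()}
    print({k:x.round(1).tolist() for k,x in P.items()})
    m=P['slot'];m2=m-12*nrm
    print({k:round(ang(P[k],m if k=='white' else m2),1) for k in P if k not in('disc','slot')}, 'edge yaw cw',ang(P['s1'],P['s2'])-180, ang(P['s3'],P['s2'])-(-90))
im=w5['image'][:,:]
# slot long edges: dark pixels
r0,c0=f(274.5,346);r0=int(r0);c0=int(c0)
G=cv2.cvtColor(im,cv2.COLOR_BGR2GRAY)
print(G[r0-14:r0+16,c0-13:c0+14])
```

```text
w4w5 (array([ 573.283, -176.864,  125.61 ]), [0.06830012436589865, 0.06830012436588861])
+top (array([ 586.685, -178.719,  108.667]), [1.069628736272678, 1.5840616137917811, 1.8116085090135388])
+scene (array([ 583.432, -176.935,  114.605]), [2.0974311970074795, 3.215697287299839, 3.574586107664188])
screws [(array([521.99 , -86.325,  67.09 ]), [0.08074046901975222, 0.08074046901977752]), (array([653.553, -86.358, 143.668]), [0.09503927976576264, 0.09503927976573111]), (array([ 656.849, -270.082,  141.269]), [0.026854815365893497, 0.026854815365760662])]
{'disc': [583.7, -177.5, 112.3], 'slot': [582.9, -177.6, 111.8], 'white': [601.2, -179.8, 122.4], 'red': [632.5, -177.6, 126.6], 'green': [603.5, -223.7, 109.8], 's1': [523.2, -85.3, 63.4], 's2': [657.2, -85.0, 140.8], 's3': [657.3, -270.3, 140.9]}
{'white': np.float64(5.9), 'red': np.float64(-0.0), 'green': np.float64(70.0), 's1': np.float64(-129.4), 's2': np.float64(-49.6), 's3': np.float64(49.6)} edge yaw cw -0.09664361120886156 179.96455788510212
{'disc': [583.7, -177.3, 112.3], 'slot': [584.3, -177.7, 112.6], 'green': [603.8, -2
[... 2999 characters left out ...]
 115 129 133 134 134]
 [132 133 136 120 111 108 102  85  80  79  76  81  80  80  80  78  79  80
   84  96 110 108 118 129 134 135 133]
 [132 130 125 116 111 110  99  87  88  86  82  78  80  78  79  82  82  83
   84  97 109 110 116 125 132 134 135]
 [134 134 124 115 112 110 108 109 110 109 111 112 109 105  98  98 103  99
   99 100 109 110 119 127 135 133 132]
 [130 131 123 115 112 109 109 110 108 111 114 112 109 108 108 110 111 110
  108 105 107 111 120 133 134 135 132]
 [132 131 129 121 106 111 112 113 111 115 115 112 108 109 107 113 110 109
  107 108 106 112 115 128 133 131 131]
 [131 131 129 125 119 113 121 126 125 124 121 114 116 116 116 114 114 109
  110 110 110 113 118 128 131 134 133]]
```

Run:
```python
from h import *
np.set_printoptions(precision=2,suppress=True)
w=np.load('pics/w5.npy',allow_pickle=True).item()
s=ctrl.get_state();Rt=Rm(s['tool_rot']);p=np.array(s['tool_pos']);print(p,s['q'])
for z in(-36,-34,-32,2,4,6,8): print(z,[proj(w,p+Rt@np.array([x,0,z])).round(1).tolist() for x in(14,18,22)])
hsv=cv2.cvtColor(w['image'],cv2.COLOR_BGR2HSV);k=cv2.inRange(hsv,np.array((20,120,40)),np.array((35,255,255)));k[:,:220]=0;k[:,290:]=0
for r in range(195,300,3):
    c=np.nonzero(k[r])[0]
    if len(c):print(r,c.min(),c.max(),w['image'][r,int(c.mean())])
tip=p+Rt@np.array([0,0,38]);print('tip',tip)
```

```text
[ 591.09 -170.46  199.75] [-0.14  0.11  0.42  2.18 -0.48  0.39  2.19]
-36 [[228.0, 250.9], [221.3, 250.9], [214.5, 250.9]]
-34 [[226.6, 251.0], [220.0, 251.0], [213.3, 251.0]]
-32 [[225.3, 251.0], [218.8, 251.0], [212.2, 251.0]]
2 [[207.1, 251.3], [201.6, 251.3], [196.0, 251.3]]
4 [[206.2, 251.3], [200.8, 251.3], [195.3, 251.3]]
6 [[205.4, 251.4], [200.0, 251.4], [194.5, 251.4]]
8 [[204.5, 251.4], [199.2, 251.4], [193.8, 251.4]]
207 246 259 [ 31  86 105]
210 245 261 [ 34  87 105]
213 245 261 [ 38  90 110]
216 244 262 [ 32  88 107]
219 244 262 [ 31  87 107]
222 244 263 [ 30  88 107]
225 243 263 [ 30 114 141]
228 243 263 [ 26 131 162]
231 243 263 [ 27 140 171]
234 243 263 [ 30 143 174]
237 243 263 [ 28 141 174]
240 243 263 [ 27 141 172]
243 243 263 [ 24 140 173]
246 243 263 [ 36 226 245]
249 243 263 [ 37 227 245]
252 243 263 [ 37 227 245]
255 243 263 [ 39 228 246]
258 243 263 [ 33 227 245]
261 243 263 [ 32 226 245]
264 243 264 [ 34 227 245]
267 243 278 [ 30 226 245]
270 227 279 [ 32 227 245]
273 227 280 [ 28 225 245]
276 226 281 [ 31 226 245]
279 226 280 [91 88 89]
282 225 281 [39 41 46]
285 226 281 [42 46 46]
288 225 282 [44 44 48]
291 225 282 [49 50 53]
294 224 281 [55 56 56]
297 224 281 [57 57 58]
tip [ 610.11 -170.46  166.85]
```

Request:
carry_out:
  motion: "-0.19 -0.028 -0.07 0.0042 0 -0.0072 0;-0.19 -0.028 -0.07 0.0042 0 -0.0072 0;-0.19 -0.028 -0.07 0.0042 0 -0.0072 0;-0.19 -0.028 -0.07 0.0042 0 -0.0072 0"

```text
clock: 8.25
tool_pos: [544.5, -177.4, 182.5]
tool_rot: [0.132, 2.614, 0.036]
wrist_force: [0.1, 0.2, -0.5]
finger_gap: 11.8
finger_force: 30.0
```

Request:
carry_out:
  motion: "0.03 0 -0.052 0 0 0 0;0.06 0 -0.104 0 0 0 0;0.06 0 -0.104 0 0 0 0;0.06 0 -0.104 0 0 0 0"

```text
clock: 8.65
tool_pos: [559.0, -177.4, 155.7]
tool_rot: [0.132, 2.616, 0.036]
wrist_force: [-0.3, 0.3, -1.1]
finger_gap: 11.9
finger_force: 30.0
```

```bash
cat > st.py <<'E'
from h import *
np.set_printoptions(precision=3,suppress=True)
s=ctrl.get_state();Rt=Rm(s['tool_rot']);M=np.array([583.5,-177.5,113]);d=Rt.T@(M-s['tool_pos'])
u=-Rt[:,0]
print(s['clock'],'pos',s['tool_pos'],'mouth in tool',d,'tool z',Rt[:,2],'key cw',np.degrees(np.arctan2(-u[1],u[0]*.866+u[2]*.5)),'F tool',Rt.T@s['wrist_force'],'T',Rt.T@s['ft_torque'],'q',s['q'])
E
python3 st.py; python3 look.py w6
python3 - <<'E'
import cv2,numpy as np
im=cv2.imread('pics/w6.png')
from h import *
t=ctrl.camera('top');s=ctrl.camera('scene')
f=lambda i,r,c,k,h:cv2.resize(i[r-h:r+h,c-h:c+h],(k,k),interpolation=cv2.INTER_CUBIC)
cv2.imwrite('pics/w6c.png',np.hstack([f(im,190,250,400,50),f(s['image'],178,186,400,40)]))
E
```

```text
8.65 pos [ 558.99  -177.379  155.651] mouth in tool [ 0.053 -0.134 49.192] tool z [ 0.499  0.    -0.866] key cw 5.800124254983296 F tool [0.816 0.215 0.862] T [0.077 0.592 0.044] q [-0.064  0.134  0.38   2.274 -0.706  0.308  2.401]
8.7 [-0.06  0.13  0.38  2.27 -0.71  0.31  2.4 ] [ 558.96 -177.45  156.01] [[-0.8615873238144343, 0.10111362665340795, -0.49743674768484525], [0.0875348361576194, 0.9948748817849995, 0.05061246933456211], [0.500004935876777, 6.401779823348927e-05, -0.866022551669748]] [ 0.26 -0.45  0.46] 11.441667129117933 29.99836653470993
```

View pics/w6c.png

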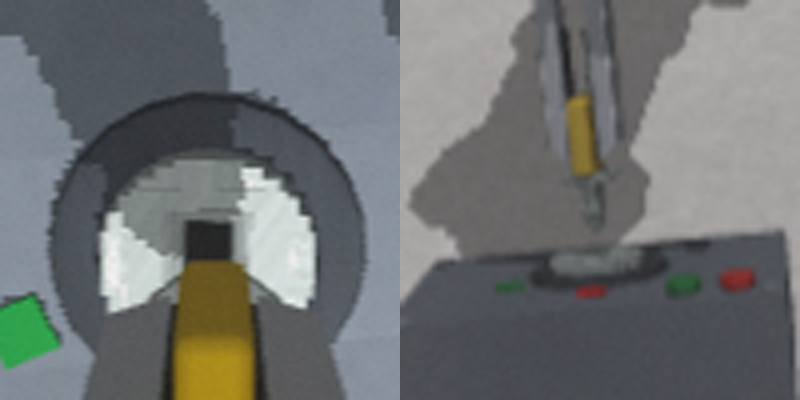

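Request:
carry_out:
  motion: "0.02 0 -0.0346 0 0 0 0;0.03 0 -0.052 0 0 0 0;0.036 0 -0.0624 0 0 0 0;0.04 0 -0.0693 0 0 0 0;0.04 0 -0.0693 0 0 0 0"

```text
clock: 9.3
tool_pos: [568.7, -177.4, 138.1]
tool_rot: [0.133, 2.615, 0.036]
wrist_force: [-1.4, -0.2, -0.8]
finger_gap: 12.1
finger_force: 30.0
```

```bash
python3 st.py
```

```text
9.3 pos [ 568.713 -177.405  138.084] mouth in tool [-0.285 -0.071 29.116] tool z [ 0.5    0.    -0.866] key cw 5.821511278160144 F tool [ 1.615 -0.324  0.005] T [0.047 0.626 0.   ] q [-0.014  0.181  0.325  2.269 -0.818  0.278  2.506]
```

Request:
carry_out:
  motion: "0.01 0 -0.0173 0 0 0 0;0.018 0 -0.0312 0 0 0 0;0.024 0 -0.0416 0 0 0 0;0.028 0 -0.0485 0 0 0 0;0.028 0 -0.0485 0 0 0 0"

```text
clock: 9.8
tool_pos: [575.5, -177.5, 125.5]
tool_rot: [0.133, 2.616, 0.036]
wrist_force: [-0.6, -1.9, -5.3]
finger_gap: 12.1
finger_force: 30.0
```

Request:
carry_out:
  motion: "0.004 0 -0.007 0 0 0 0;0.008 0 -0.0139 0 0 0 0;0.01 0 -0.0173 0 0 0 0;0.012 0 -0.0208 0 0 0 0;0.012 0 -0.0208 0 0 0 0"

```text
clock: 10.3
tool_pos: [578.3, -177.5, 120.7]
tool_rot: [0.133, 2.616, 0.036]
wrist_force: [-6.5, -2.6, 0.5]
finger_gap: 11.8
finger_force: 30.0
```

```bash
python3 st.py
```

```text
10.3 pos [ 578.322 -177.54   120.697] mouth in tool [-0.634  0.104  9.254] tool z [ 0.5    0.    -0.866] key cw 5.8401611838502685 F tool [ 5.07  -3.159 -3.686] T [0.623 1.828 0.029] q [ 0.048  0.227  0.254  2.261 -0.917  0.247  2.6  ]
```

Request:
carry_out:
  motion: "0.002 0 -0.0035 0 0 0 0;0.004 0 -0.007 0 0 0 0;0.004 0 -0.007 0 0 0 0"

```text
clock: 10.6
tool_pos: [579.5, -177.7, 120.2]
tool_rot: [0.134, 2.614, 0.036]
wrist_force: [-25.9, 1.6, 28.0]
finger_gap: 11.7
finger_force: 30.0
```

```bash
python3 st.py
```

```text
10.6 pos [ 579.455 -177.683  120.18 ] mouth in tool [0.115 0.169 8.241] tool z [ 0.501  0.    -0.865] key cw 5.867782697762331 F tool [  8.468   0.772 -37.178] T [-0.111  2.341  0.026] q [ 0.057  0.229  0.244  2.26  -0.924  0.244  2.608]
```

Request:
carry_out:
  motion: "-0.002 0 0.0035 0 0 0 0;-0.002 0 0.0035 0 0 0 0"

```text
clock: 10.8
tool_pos: [579.3, -177.6, 120.4]
tool_rot: [0.133, 2.615, 0.035]
wrist_force: [-8.6, -2.2, 6.2]
finger_gap: 11.4
finger_force: 30.0
```

Request:
carry_out:
  motion: "0 0 0 0.0083 0 -0.0144 0;0 0 0 0.0167 0 -0.0289 0;0 0 0 0.025 0 -0.0433 0;0 0 0 0.0333 0 -0.0577 0;0 0 0 0.0333 0 -0.0577 0"

```text
clock: 11.3
tool_pos: [579.7, -177.4, 120.5]
tool_rot: [0.681, 2.539, 0.183]
wrist_force: [-9.3, -1.5, 8.8]
finger_gap: 11.7
finger_force: 30.0
```

```bash
python3 st.py
```

```text
11.3 pos [ 579.682 -177.407  120.542] mouth in tool [ 0.363 -0.317  8.44 ] tool z [ 0.501  0.    -0.866] key cw 30.02596080910932 F tool [  2.4    -3.164 -12.236] T [0.816 0.864 0.007] q [-0.007  0.231  0.316  2.263 -0.97   0.257  2.228]
```

Request:
carry_out:
  motion: "0 0 0 0.0083 0 -0.0144 0;0 0 0 0.0167 0 -0.0289 0;0 0 0 0.025 0 -0.0433 0;0 0 0 0.0333 0 -0.0577 0;0 0 0 0.0333 0 -0.0577 0"

```text
clock: 11.8
tool_pos: [579.8, -177.4, 120.6]
tool_rot: [1.206, 2.366, 0.324]
wrist_force: [-6.9, 0.6, 9.2]
finger_gap: 12.0
finger_force: 30.0
```

```bash
python3 st.py
```

```text
11.8 pos [ 579.78  -177.388  120.607] mouth in tool [ 0.257 -0.545  8.447] tool z [ 0.501  0.    -0.865] key cw 54.00583627665645 F tool [  1.271  -0.787 -11.466] T [1.016 0.458 0.011] q [-0.034  0.233  0.347  2.264 -0.992  0.263  1.83 ]
```

Request:
carry_out:
  motion: "0 0 0 0.0083 0 -0.0144 0;0 0 0 0.0167 0 -0.0289 0;0 0 0 0.025 0 -0.0433 0;0 0 0 0.0305 0 -0.0529 0;0 0 0 0.0305 0 -0.0529 0"

```text
clock: 12.3
tool_pos: [580.0, -177.3, 120.7]
tool_rot: [1.656, 2.123, 0.445]
wrist_force: [-6.0, 0.5, 8.8]
finger_gap: 11.8
finger_force: 30.0
```

```bash
python3 st.py
```

```text
12.3 pos [ 579.959 -177.301  120.718] mouth in tool [ 0.003 -0.829  8.453] tool z [ 0.501 -0.    -0.865] key cw 75.90495582443623 F tool [  0.629  -0.631 -10.582] T [0.98  0.06  0.016] q [-0.046  0.234  0.36   2.264 -1.001  0.265  1.456]
```

Request:
carry_out:
  motion: "0 0 0 0.0055 0 -0.0096 0;0 0 0 0.0111 0 -0.0192 0;0 0 0 0.0111 0 -0.0192 0"

```text
clock: 12.6
tool_pos: [579.8, -177.2, 120.6]
tool_rot: [1.811, 2.016, 0.487]
wrist_force: [-8.6, 0.8, 8.9]
finger_gap: 11.9
finger_force: 30.0
```

```bash
python3 st.py; python3 look.py w7
python3 - <<'E'
import cv2,numpy as np
im=cv2.imread('pics/w7.png')
from h import *
s=ctrl.camera('scene')
f=lambda i,r,c,k,h:cv2.resize(i[r-h:r+h,c-h:c+h],(k,k),interpolation=cv2.INTER_CUBIC)
cv2.imwrite('pics/w7c.png',np.hstack([f(im,190,250,400,80),f(s['image'],178,186,400,40)]))
E
```

```text
12.6 pos [ 579.831 -177.15   120.604] mouth in tool [-0.283 -0.668  8.419] tool z [ 0.501  0.    -0.865] key cw 83.87146973833791 F tool [  1.146  -2.905 -11.975] T [ 1.038  0.156 -0.077] q [-0.048  0.234  0.363  2.265 -1.003  0.266  1.319]
12.65 [-0.05  0.23  0.36  2.26 -1.    0.27  1.32] [ 579.84 -177.15  120.62] [[-0.09423242978965135, 0.9940742824336526, -0.05419012991271896], [0.8602712705389248, 0.10870243074862099, 0.4981135639938805], [0.501052482541782, 0.00032023953564222496, -0.8654168401327521]] [-7.74  0.95  9.29] 11.947080146547666 30.005226731300354
```

View pics/w7c.png

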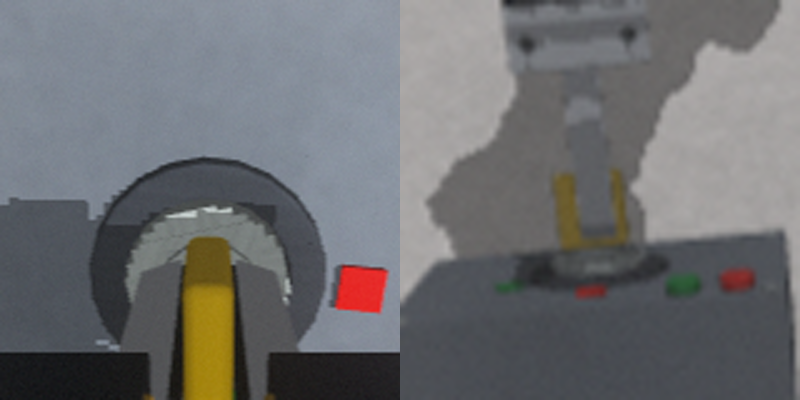

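Request:
carry_out:
  motion: "0 0 0 0.0042 0 -0.0072 0;0 0 0 0.0083 0 -0.0144 0;0 0 0 0.0083 0 -0.0144 0"

```text
clock: 13.0
tool_pos: [580.0, -177.1, 120.7]
tool_rot: [1.922, 1.93, 0.517]
wrist_force: [-6.5, 0.9, 8.5]
finger_gap: 12.2
finger_force: 30.8
```

```bash
python3 st.py
```

```text
13.0 pos [ 580.01  -177.146  120.719] mouth in tool [-0.351 -0.85   8.428] tool z [ 0.501  0.    -0.865] key cw 89.77481039665857 F tool [  0.857  -1.363 -10.601] T [ 0.877 -0.079 -0.709] q [-0.05   0.234  0.365  2.265 -1.004  0.266  1.216]
```

Request:
carry_out:
  motion: "0 0 0 0 0 0 0.5;0 0 0 0 0 0 0.5;0 0 0 0 0 0 0.5;0 0 0 0 0 0 0.5;0 0 0 0 0 0 0.5"

```text
clock: 13.5
tool_pos: [579.3, -177.3, 119.9]
tool_rot: [1.922, 1.931, 0.515]
wrist_force: [-0.0, -0.6, 0.4]
finger_gap: 46.2
finger_force: 0.0
```

Request:
carry_out:
  motion: "-0.04 0 0.07 0 0 0 0.5;-0.1 0 0.173 0 0 0 0.5;-0.2 0 0.346 0 0 0 0.5;-0.3 0 0.52 0 0 0 0.5;-0.3 0 0.52 0 0 0 0.5"

```text
clock: 14.0
tool_pos: [503.6, -177.2, 250.4]
tool_rot: [1.922, 1.932, 0.513]
wrist_force: [0.6, 1.4, 1.1]
finger_gap: 46.9
finger_force: 0.0
```

```bash
python3 st.py; python3 look.py w8
python3 - <<'E'
import cv2,numpy as np
im=cv2.imread('pics/w8.png')
from h import *
s=ctrl.camera('scene')
f=lambda i,r,c,k,h:cv2.resize(i[max(0,r-h):r+h,c-h:c+h],(k,k),interpolation=cv2.INTER_CUBIC)
cv2.imwrite('pics/w8c.png',np.hstack([f(im,190,250,400,80),f(s['image'],188,186,400,40)]))
E
```

```text
14.0 pos [ 503.627 -177.168  250.431] mouth in tool [ -0.209   0.617 158.955] tool z [ 0.499 -0.001 -0.867] key cw 89.68780921371663 F tool [ 1.371  1.077 -0.613] T [ 0.514  0.038 -0.01 ] q [-0.308 -0.167  0.582  2.269 -0.106  0.512  0.375]
14.05 [-0.3  -0.18  0.58  2.27 -0.09  0.52  0.36] [ 502.66 -179.83  255.88] [[-0.0005983682870479498, 0.9999875804531327, -0.004947817183623887], [0.8634726026220251, 0.0030123254472087593, 0.5043867468684586], [0.5043953870492269, -0.003970495547108321, -0.8634636811635862]] [-0.32 -5.86  6.03] 46.775789993809454 0.0
```

View pics/w8c.png

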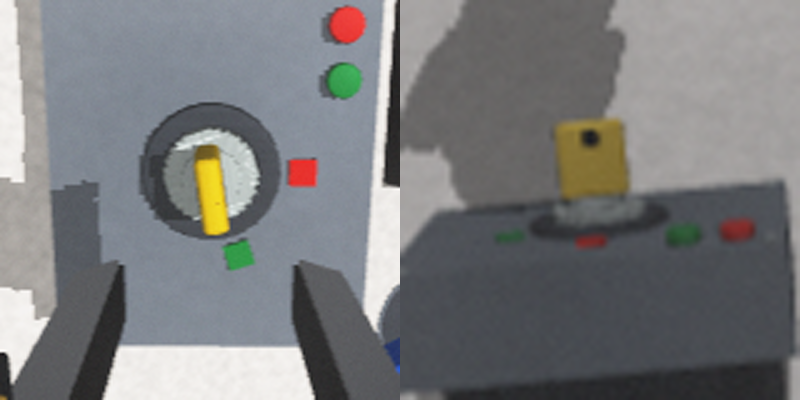

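Run:
```python
from h import *
np.set_printoptions(precision=1,suppress=True)
n=np.array([-.5,0,.866]);M=np.array([583.5,-177.5,113])
s=ctrl.camera('scene')
for h in(0,4,24,40,44,50): print(h,proj(s,M+n*h))
from blob import blob
st,ce,ys,xs=blob(s['image'],box=(140,215,150,220));print(st,ce)
print(ctrl.get_state()['qvel'],ctrl.sign_off())
```

```text
0 [187.8 185.7]
4 [186.4 185.5]
24 [179.  184.7]
40 [173.1 184. ]
44 [171.6 183.9]
50 [169.3 183.6]
[177 172  14  16 178] [179.3 183.8]
the job is handed in; nothing more can be done
[-0.   0.1  0.   0.  -0.1 -0.   0.1] None
```

The yellow key is fully home in the switch and turned clockwise to its stop, where I felt 0.7 Nm of resistance. I let go, backed the gripper clear and handed in the job at about 14 s, but no verdict came back. I never moved the arm near the blue key (after lifting the yellow one), the tube rack or the bottle, though I didn't look at them again before handing in.

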